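Press a specimen stub home with bench locking pliers

TASK

Gently slide the specimen holder along its channel until it rests against the end stop under the jaw. Press the pliers' raised handle down until it goes over centre, stays locked by itself with your hand off it and has squeezed the stub fully home, then press the small release lever so that the pliers spring open. Do not force anything, leave the holder at the stop with the stub home, and leave the glassware and boxes alone.

Things in the scene. Friction and masses are not known exactly. Their poses are not given: they have to be found in the camera images.
- clamp: Bench locking pliers bolted to a fixed dark steel base plate 350 x 80 x 12 mm; place and yaw vary. Origin: on the bench straight under the jaw's pad. x runs along the plate from the jaw mouth (plate edge x = -115 mm) to the handles (edge x = +235 mm), y across, z up. An open channel 33 mm wide between rails 10 mm high runs along x from -111 mm to the end stop.
- clamp_end_stop (a point): Foot of the end stop's face, in mid-channel on its floor (12 mm above the bench), at clamp x = +25 mm. The holder is home when its end face touches it.
- jaw_axis (a point): Hinge of the jaw arm, at clamp x = 60, z = 45 mm, between two steel cheeks 98 mm high (x = 25 to 75 mm, 39 mm wide over all). The arm reaches 60 mm towards -x and, open, up to 95 mm high; its rounded rubber pad then hangs about 55 mm above the bench, over the channel.
- holder: Loose aluminium block 50 (along x) x 30 x 18 mm, 0.1 to 0.2 kg, lying in the clamp's channel on the plate, 40 to 80 mm short of home. Origin: centre of its underside; axes as the clamp's within 0.03 rad. Push it on its end face, 25 mm from the origin on the -x side, above the rails. Home: its origin at x = 0 of the clamp.
- stub (a joint): How far the brass stub (disc 16 mm across, 3 mm thick, in the middle of the holder's top) stands off the holder, in m: 0 fully home, 0.003 to 0.005 at the start. A tight press fit (18 N).
- stub_top (a point): Centre of the top of the stub's disc.
- handle (a joint): Angle of the long upper handle, rad: 0 sprung open (raised about 49 degrees), growing as it is pressed down. With the holder home the force on it climbs until just before dead centre at 0.80, then drops away, and the handle snaps on to its own firm stop at 0.87 (about level) and stays locked. A light spring opens it.
- handle_axis (a point): Hinge of the handle, at clamp x = 35, z = 87 mm. An adjusting screw, set differently each time, tilts the whole handle with its dead centre and stop up to 0.05 rad up or down, so the height at which it locks must be felt.
- handle_press (a point): Point on top of the handle (bar 160 mm long from its axis, 18 mm wide, 14 mm thick, black rubber grip), 120 mm from its axis: a good place to press, and there it takes 2 to 4 N at first and 9 to 15 N at the most before dead centre. Site z is square to the handle's top.
- release (a joint): Angle of the release lever, rad: 0 at rest, growing as its outer end is pressed down, firm end 0.45. The handle, as it locks, pushes it to between -0.05 and -0.58, so its outer end rises 2 to 20 mm; pressed on to between -0.15 and +0.3 it lifts the handle back over centre, taking 2 to 5 N.
- release_top (a point): Centre of the top of the release lever's flat steel pad (26 x 22 mm), 80 mm above the bench at rest, just past the handle's end. The lever rocks about a crosswise axis at clamp x = 212, z = 73 mm, 36 mm inward of this point; its inner end lies under the handle's tip.
- petri_dish: Bystander: open glass dish, 80 mm across, 16 mm high. Origin: centre of its underside.
- sample_box: Bystander: black sample box with clear lid, 70 x 50 x 28 mm. Origin: centre of its underside.
- jar: Bystander: amber glass jar, 44 mm across, 50 mm high. Origin: centre of its underside.

How it is judged (in metres and radians):
On the way, in this order (a step that is already met when the one before it is completed fails the run):
1. the holder is home against the end stop (x of holder in the frame of clamp above -0.0015 m), for 0.2 s.
2. the handle stays locked over centre with the fingers off it, the stub fully home (value of joint handle above 0.82 rad and value of joint stub below 0.001 m and contact force between the fingers and handle below 0.3 N), for 0.3 s.
3. the fingers press the release lever of the locked pliers (contact force between the fingers and release above 1 N and value of joint handle above 0.79 rad), for 0.02 s.
At the end, for the whole second after the job is handed in: The pliers are open (handle below 0.15 rad), the stub is within 1 mm of fully home, the holder lies at rest on the channel floor within 3 mm of the end stop (value of joint handle below 0.15 rad and value of joint stub below 0.001 m and x of holder in the frame of clamp above -0.003 m and z of holder in the frame of clamp below 0.015 m and linear speed of holder below 0.01 m/s); the robot touches nothing.
It fails at once if the holder is rammed (over 30 N) (contact force between the fingers and holder above 30 N).
It fails at once if the handle is forced (over 40 N) (contact force between the fingers and handle above 40 N).
It fails at once if the release lever is forced (over 30 N) (contact force between the fingers and release above 30 N).
It fails at once if a bystander is moved by over 30 mm (distance of any of petri_dish, sample_box, jar from where it was at the start of the episode above 0.03 m).
It also fails if it takes over 64 s, if anything falls off the work surface, if the arm or the gripper's body presses on something with over 40 N, if the wrist force passes 120 N, or if a joint passes its speed limit or range.

ROBOT

A 6-joint arm with a two-finger parallel gripper is mounted at the origin on the work surface. World frame = base frame: x ahead of the robot, y to its left, z up, the work surface at z = 0. Lengths are in m, angles in degrees, forces in N, time in s.
With the tool pointing down it reaches from about 0.35 to 1 m from the base axis. Payload 7.1 kg.
Tool frame: the origin (TCP) lies on the mounting face of the last link; the fingertips stand 173 mm ahead of it and the grasp point (between the pads) lies 155 mm ahead of it; z points along the fingers, y is the line along which they close (so a half turn about z gives the same grasp; the last joint's range is limited). The gripper opens to 85 mm and grips with 20 to 120 N. Pads are 22 mm wide; open, the fingers measure 114 mm over their backs; the gripper's body (76 mm by 85 mm) begins 54 mm behind the grasp point. The pads swing forward as they close: fully open they stand 13 mm farther back than shut.
Start: joints at [75.287, 24.242, 93.386, -0, 62.372, -1.089], TCP at [0.147, 0.607, 0.405] pointing down, gripper open.
Joint ranges: [-172.04, 172.04], [-51.8, 120.97], [4.93, 147.93], [-75.15, 255.16], [6.16, 154.13], [-145.62, 145.62]. Speed limits (degrees/s): [136.94, 136.94, 172.46, 180, 180, 180].

INTERFACE

Orientations are given as [roll, pitch, yaw] about the fixed x, y, z axes, in that order (R = Rz(yaw) Ry(pitch) Rx(roll)).
In Python, from cell import read_state, camera, manip gives the robot as it stands.
- The arm moves only by the tool jog_arm, never from a script. Its argument "targets" is a list of rows, each a list of 3 entries, a list of its own where there are three numbers: the closure, from 0 (fully open) to 1 (shut), then the shift along the tool's x, y, z as a fraction of full scale, then the turn, a rotation vector about the tool's x, y, z as a fraction of full scale. In form: [[grip, [tx, ty, tz], [ax, ay, az]], ...]. A call has exactly 5 rows; each row shifts and turns the commanded pose from where the row before left it, along the tool's axes as they then stand; what a row does not reach is not made up. Full scale, the value 1, is 30 mm for a shift and 8 degrees for a turn. A row lasts 1/8 s, in which the tool goes at most 62.5 mm and 10.7 degrees, less where a joint would pass 70% of its speed; a pose out of reach is approached as far as the arm can. A call with a number of a shift or a turn outside -1 to 1 is refused whole. A call with a gripper value outside its range is refused whole. The fingers move at their own pace and stop on an object; the grip force is fixed at half the most. Time passes only in rows, so rows that do not move let the fingers close, or fill a call up. It gives the time, the measured TCP pose, the force, the opening and the grip force at its end, in the units of the state.
- read_state(): the state, without advancing time (a new reading comes with each control period).
- camera(name): name is "scene" or "top" or "wrist"; returns a dict with "frame" (480x640x3 uint8, red, green, blue), "intrinsics" (3x3 intrinsics, pixels), "R" (3x3) and "t" (3): a world point X has camera coordinates R X + t. Camera axes: x right, y down, z forward; pixel columns grow to the right and rows downward; lengths in m; the calibration is good to about 2 mm. A picture is of the moment at which its call begins. There is no depth.
- manip.sign_off(): hands the job in; it is judged then, once.
The state is a dict: "t": time; "joints": joint angles; "joint_vel": joint speeds; "joint_efforts": joint torques, N m; "ee_pos": TCP position; "orientation": TCP orientation; "ft_force": force on the tool from outside, world axes, zero at the start; "ft_torque": the same for the moment, N m; "opening": opening from 0.0 (shut) to 1.0 (fully open); "finger_force": force on a finger pad.
Only numpy, scipy, OpenCV 4.12 (cv2) and the standard library are available. Lean on these libraries where they do the work, as an engineer would, in place of code of your own. Each camera call takes 0.05 s, during which the arm holds its last target. There are 200 camera calls.

## Working session

There is one attempt and no reset: what is moved stays moved. The work goes in short steps, Python scripts to look and compute and a tool call to move; the robot and the scene stay as the last step left them, time stands still between calls to the robot, and variables do not carry over. Pictures are saved under pics/ and viewed, at most 10 in all, crops included, and the job is handed in when it is done.

Besides the shell and the picture viewer there is one more tool, called after "Call:" by a JSON object that holds its "api" and its "payload". jog_arm: Moves the arm, as the interface text tells. Shift numbers are shares of 30 mm and turn numbers shares of 8 degrees, none past 1 either way. Its arguments: {"type":"object","properties":{"targets":{"type":"array"}},"required":["targets"]}

```bash
mkdir -p pics; cat > h.py <<'E'
import numpy as np, cv2
from cell import read_state, camera, manip
def snap(n,f):
    c=camera(n); cv2.imwrite('pics/'+f,c['frame'][:,:,::-1]); np.savez('pics/'+f+'.npz',K=c['intrinsics'],R=c['R'],t=c['t']); return c
def ray(f,u,v,z):
    d=np.load('pics/'+f+'.npz'); R,t,K=d['R'],d['t'],d['K']
    o=-R.T@t; r=R.T@np.linalg.inv(K)@np.array([u,v,1.]); return o+r*(z-o[2])/r[2]
def proj(f,X):
    d=np.load('pics/'+f+'.npz'); p=d['K']@(d['R']@np.array(X)+d['t']); return p[:2]/p[2]
E
python3 - <<'E'
from h import *
for n in('top','scene'):
    c=snap(n,n+'1.png'); print(n,-c['R'].T@c['t'],c['R'][2])
print(read_state())
E
```

```text
top [ 0.51709316 -0.01033238  0.90858901] [ 0.14589023 -0.00466163 -0.9892898 ]
scene [ 1.15926247 -0.10188406  0.92778597] [-0.53361037  0.10259157 -0.83948493]
{'t': 0.1, 'joints': array([ 7.52875964e+01,  2.42813304e+01,  9.34272761e+01,  1.76977651e-03,
        6.23735231e+01, -1.09078427e+00]), 'joint_vel': array([-0.03123286, -0.13973085,  0.02102823,  0.02046067, -0.05538504,
       -0.0358493 ]), 'joint_efforts': array([-5.82060079e-05, -5.58426583e+01, -2.82446873e+01,  7.91922525e-05,
        2.99834668e-03, -3.46759293e-05]), 'ee_pos': array([0.1471228 , 0.60717471, 0.40400781]), 'orientation': array([-1.79917915e+02, -3.13001275e-03,  1.66377557e+02]), 'ft_force': array([-0.39464868,  1.08778845,  0.47941329]), 'ft_torque': array([ 0.03180156,  0.03132254, -0.00770414]), 'finger_force': 0.0, 'opening': 1.0034063407945388}
```

View pics/top1.png

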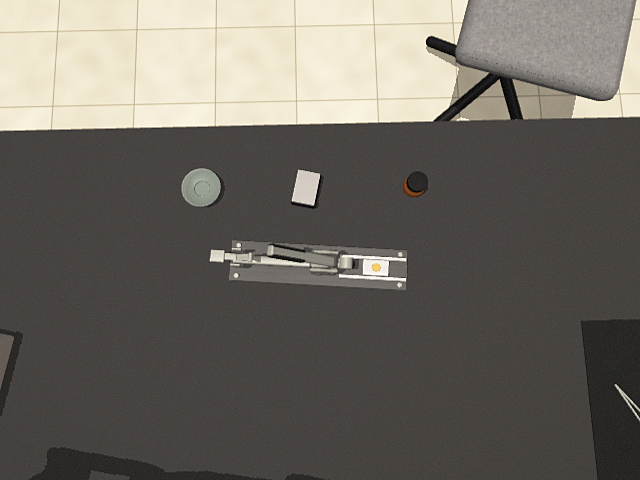

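View pics/scene1.png

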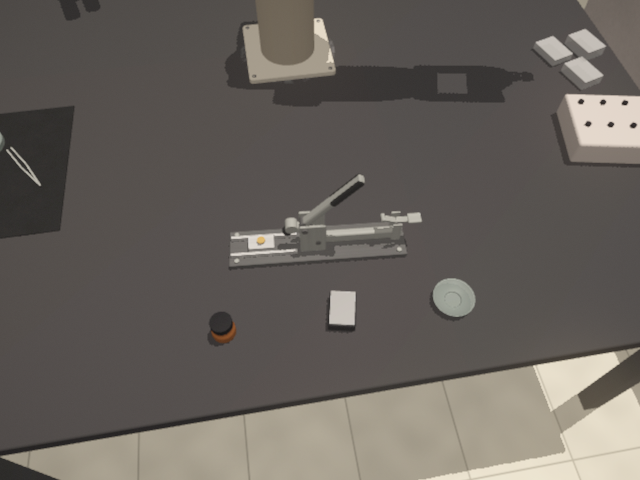

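Top view: the plate's corners are near (232,240), (407,250), (406,290) and (229,280). The release pad is at (217,256), the stub at (376,267) and the holder around (376,268). The handles point left. The scene view agrees, with the bystanders on the far side of the clamp.

```bash
python3 - <<'E'
from h import *
f='top1.png'
im=cv2.imread('pics/'+f).astype(int)
cs=[(232,240),(407,250),(406,290),(229,280)]
P=[ray(f,u,v,.012) for u,v in cs]
for p in P: print(p.round(4))
c=sum(P)/4; d=(P[0]+P[3]-P[1]-P[2])/2; L=np.linalg.norm(d); d/=L; print('len',L,'wid',np.linalg.norm(P[0]-P[3]),'yaw',np.degrees(np.arctan2(d[1],d[0])))
o=c-d*0.06; print('origin',o)
# masks
y,x=np.mgrid[:480,:640]
def cen(m,z,n):
    k,l,s,ce=cv2.connectedComponentsWithStats(m.astype(np.uint8)); 
    i=1+np.argmax(s[1:,4]); p=ray(f,*ce[i],z); e=np.array([-d[1],d[0],0]); print(n,ce[i],s[i],p.round(4),'clamp',((p-o)@d).round(4),((p-o)@e).round(4))
roi=(x>362)&(x<392)&(y>255)&(y<280)
B,G,R=im[...,0],im[...,1],im[...,2]
cen(roi&(R>180)&(B<130),.036,'stub')
cen((x>205)&(x<224)&(y>245)&(y<268)&(R>120),.08,'release')
g=cv2.resize(im[230:300,200:420].astype(np.uint8),None,fx=3.6,fy=3.6,interpolation=cv2.INTER_CUBIC); cv2.imwrite('pics/crop1.png',g)
for n,uv in dict(petri=(202,187),box=(306,188),jar=(416,185)).items(): print(n,ray(f,*uv,.02).round(3))
for X in [(.248,0,.08),(.035,0,.087),(.0,0,.055)]:
    pass
E
```

```text
[0.6548 0.1531 0.012 ]
[ 0.6268 -0.1938  0.012 ]
[ 0.548  -0.1877  0.012 ]
[0.5755 0.1587 0.012 ]
len 0.347761764811595 wid 0.07947242794325449 yaw 85.42836569474517
origin [ 0.59649465 -0.07724844  0.012     ]
stub [375.75510204 267.02040816] [372 264   8   8  49] [ 0.5924 -0.1272  0.036 ] clamp -0.0501 0.0001
release [216.73170732 255.64634146] [210 250  14  13 164] [0.616  0.1685 0.08  ] clamp 0.2465 0.0001
petri [0.762 0.212 0.02 ]
box [0.756 0.004 0.02 ]
jar [ 0.757 -0.217  0.02 ]
```

View pics/crop1.png

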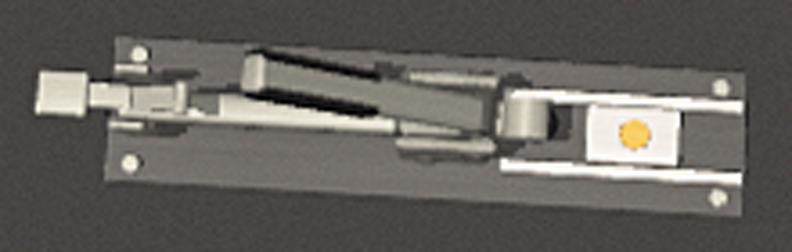

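```bash
cat >> h.py <<'E'
from scipy.spatial.transform import Rotation as Ro
O=np.array([.5966,-.0765,0]); YAW=85.4
C=Ro.from_euler('z',YAW,degrees=True).as_matrix()
def toolR(a): # lean a deg: fingers point down and towards clamp +x
    s,c=np.sin(np.radians(a)),np.cos(np.radians(a)); return C@np.array([[c,0,s],[0,-1,0],[s,0,-c]])
def tgt(a,p,off): # put tool point off (tool frame) at clamp p
    R=toolR(a); return O+C@np.array(p)-R@np.array(off),R
def cur():
    s=read_state(); return s['ee_pos'],Ro.from_euler('xyz',s['orientation'],degrees=True).as_matrix()
def plan(p,R,n,start=None):
    p0,R0=start or cur(); rv=Ro.from_matrix(R0.T@R).as_rotvec(degrees=True); dw=(p-p0)/n
    for i in range(n):
        Ri=R0@Ro.from_rotvec(rv*i/n,degrees=True).as_matrix()
        print([1,list((Ri.T@dw/.03).round(2)+0.),list((rv/n/8).round(2)+0.)])
def where(off):
    p,R=cur(); s=read_state(); print('t',s['t'],'pt clamp mm',(C.T@(p+R@np.array(off)-O)*1e3).round(1),'F',(C.T@s['ft_force']).round(1),'z_tool',(C.T@R[:,2]).round(3))
FC=[.011,0,.173]
E
python3 - <<'E'
from h import *
plan(*tgt(8,[-.088,0,.10],FC),30)
E
```

```text
[1, [np.float64(-0.69), np.float64(-0.76), np.float64(0.15)], [np.float64(-0.02), np.float64(0.03), np.float64(0.34)]]
[1, [np.float64(-0.72), np.float64(-0.72), np.float64(0.14)], [np.float64(-0.02), np.float64(0.03), np.float64(0.34)]]
[1, [np.float64(-0.75), np.float64(-0.69), np.float64(0.14)], [np.float64(-0.02), np.float64(0.03), np.float64(0.34)]]
[1, [np.float64(-0.79), np.float64(-0.65), np.float64(0.13)], [np.float64(-0.02), np.float64(0.03), np.float64(0.34)]]
[1, [np.float64(-0.82), np.float64(-0.62), np.float64(0.13)], [np.float64(-0.02), np.float64(0.03), np.float64(0.34)]]
[1, [np.float64(-0.85), np.float64(-0.58), np.float64(0.12)], [np.float64(-0.02), np.float64(0.03), np.float64(0.34)]]
[1, [np.float64(-0.87), np.float64(-0.54), np.float64(0.12)], [np.float64(-0.02), np.float64(0.03), np.float64(0.34)]]
[1, [np.float64(-0.9), np.float64(-0.5), np.float64(0.11)], [np.float64(-0.02), np.float64(0.03), np.float64(0.34)]]
[1, [np.float64(-0.92), np.float64(-0.45), np.float64(0.11)], [np.float64(-0.02), np.float64(0.03), np.float64(0.34)]]
[1, [np.float64(-0.94), np.floa
[... 1749 characters left out ...]
p.float64(-0.99), np.float64(0.3), np.float64(0.04)], [np.float64(-0.02), np.float64(0.03), np.float64(0.34)]]
[1, [np.float64(-0.97), np.float64(0.34), np.float64(0.04)], [np.float64(-0.02), np.float64(0.03), np.float64(0.34)]]
[1, [np.float64(-0.95), np.float64(0.39), np.float64(0.04)], [np.float64(-0.02), np.float64(0.03), np.float64(0.34)]]
[1, [np.float64(-0.94), np.float64(0.43), np.float64(0.03)], [np.float64(-0.02), np.float64(0.03), np.float64(0.34)]]
[1, [np.float64(-0.91), np.float64(0.48), np.float64(0.03)], [np.float64(-0.02), np.float64(0.03), np.float64(0.34)]]
[1, [np.float64(-0.89), np.float64(0.52), np.float64(0.03)], [np.float64(-0.02), np.float64(0.03), np.float64(0.34)]]
```

Call:
{"api": "jog_arm", "payload": {"targets": [[1,[-0.7,-0.75,0],[0,0,0.34]],[1,[-0.72,-0.72,0],[0,0,0.34]],[1,[-0.75,-0.7,0],[0,0,0.34]],[1,[-0.8,-0.65,0],[0,0,0.34]],[1,[-0.82,-0.62,0],[0,0,0.34]]]}}

```text
t: 0.72
ee_pos: [0.2214, 0.4714, 0.4044]
orientation: [-180.0, 0.0, 152.7]
ft_force: [0.6, -0.1, -0.9]
opening: 0.001
finger_force: 0.0
```

Call:
{"api": "jog_arm", "payload": {"targets": [[1,[-0.85,-0.58,0],[0,0,0.34]],[1,[-0.87,-0.54,0],[0,0,0.34]],[1,[-0.9,-0.5,0],[0,0,0.34]],[1,[-0.92,-0.45,0],[0,0,0.34]],[1,[-0.94,-0.4,0],[0,0,0.34]]]}}

```text
t: 1.35
ee_pos: [0.2947, 0.3362, 0.4046]
orientation: [-180.0, 0.0, 139.1]
ft_force: [1.0, 0.5, -1.1]
opening: 0.003
finger_force: 0.0
```

Call:
{"api": "jog_arm", "payload": {"targets": [[1,[-0.96,-0.37,0],[0,0,0.34]],[1,[-0.98,-0.32,0],[0,0,0.34]],[1,[-1,-0.27,0],[0,0,0.34]],[1,[-1,-0.23,0],[0,0,0.34]],[1,[-1,-0.18,0],[0,0,0.34]]]}}

```text
t: 1.98
ee_pos: [0.3676, 0.2004, 0.4046]
orientation: [-180.0, -0.0, 125.5]
ft_force: [0.4, 0.2, 0.4]
opening: 0.0
finger_force: 0.0
```

Call:
{"api": "jog_arm", "payload": {"targets": [[1,[-1,-0.13,0],[0,0,0.34]],[1,[-1,-0.09,0],[0,0,0.34]],[1,[-1,-0.04,0],[0,0,0.34]],[1,[-1,0,0],[0,0,0.34]],[1,[-1,0.06,0],[0,0,0.34]]]}}

```text
t: 2.6
ee_pos: [0.4379, 0.0675, 0.4045]
orientation: [-180.0, -0.0, 111.9]
ft_force: [-0.3, 0.3, 0.5]
opening: 0.001
finger_force: 0.0
```

Call:
{"api": "jog_arm", "payload": {"targets": [[1,[-1,0.1,0],[0,0,0.34]],[1,[-1,0.16,0],[0,0,0.34]],[1,[-1,0.2,0],[0,0,0.34]],[1,[-1,0.25,0],[0,0,0.34]],[1,[-1,0.3,0],[0,0,0.34]]]}}

```text
t: 3.22
ee_pos: [0.5097, -0.0681, 0.4044]
orientation: [-180.0, -0.0, 98.3]
ft_force: [0.9, 0.5, -0.6]
opening: -0.005
finger_force: 0.0
```

```bash
sed -i 's/print(\[1,list/print([1,[float(q) for q in/;s/)+0.),list((rv\/n\/8).round(2)+0.)\])/)+0.)],[float(q) for q in (rv\/n\/8).round(2)+0.]])/' h.py; grep -n "print(\[1" h.py; sed -i 's/^        print(\[1.*/        print([1,(Ri.T@dw\/.03).round(2).tolist(),(rv\/n\/8).round(2).tolist()])/' h.py
python3 - <<'E'
from h import *
where(FC); plan(*tgt(8,[-.088,0,.10],FC),10)
E
```

```text
23:        print([1,[float(q) for q in((Ri.T@dw/.03).round(2)+0.)],[float(q) for q in (rv/n/8).round(2)+0.]])
t 3.225 pt clamp mm [ 12.2  89.9 231.4] F [ 0.6 -0.9 -0.6] z_tool [ 0.     0.001 -1.   ]
[1, [-0.47, 0.19, 0.45], [-0.01, 0.1, 0.16]]
[1, [-0.47, 0.2, 0.44], [-0.01, 0.1, 0.16]]
[1, [-0.47, 0.21, 0.44], [-0.01, 0.1, 0.16]]
[1, [-0.47, 0.22, 0.43], [-0.01, 0.1, 0.16]]
[1, [-0.47, 0.23, 0.42], [-0.01, 0.1, 0.16]]
[1, [-0.47, 0.24, 0.42], [-0.01, 0.1, 0.16]]
[1, [-0.48, 0.25, 0.41], [-0.01, 0.1, 0.16]]
[1, [-0.48, 0.26, 0.41], [-0.01, 0.1, 0.16]]
[1, [-0.47, 0.27, 0.4], [-0.01, 0.1, 0.16]]
[1, [-0.47, 0.28, 0.39], [-0.01, 0.1, 0.16]]
```

Call:
{"api": "jog_arm", "payload": {"targets": [[1,[-0.47,0.19,0.45],[-0.01,0.1,0.16]],[1,[-0.47,0.2,0.44],[-0.01,0.1,0.16]],[1,[-0.47,0.21,0.44],[-0.01,0.1,0.16]],[1,[-0.47,0.22,0.43],[-0.01,0.1,0.16]],[1,[-0.47,0.23,0.42],[-0.01,0.1,0.16]]]}}

```text
t: 3.85
ee_pos: [0.5483, -0.1329, 0.3363]
orientation: [179.9, -4.1, 91.9]
ft_force: [0.3, -0.4, 0.6]
opening: -0.002
finger_force: 0.0
```

Call:
{"api": "jog_arm", "payload": {"targets": [[1,[-0.47,0.24,0.42],[-0.01,0.1,0.16]],[1,[-0.48,0.25,0.41],[-0.01,0.1,0.16]],[1,[-0.48,0.26,0.41],[-0.01,0.1,0.16]],[1,[-0.47,0.27,0.4],[-0.01,0.1,0.16]],[1,[-0.47,0.28,0.39],[-0.01,0.1,0.16]]]}}

```text
t: 4.47
ee_pos: [0.5869, -0.1984, 0.269]
orientation: [-179.9, -8.1, 85.5]
ft_force: [-0.4, -0.6, -0.3]
opening: 0.007
finger_force: 0.0
```

```bash
python3 - <<'E'
from h import *
where(FC); c=snap('scene','s2.png')
p,R=cur()
for q in ([.011,0,.173],[-.011,0,.173],[.011,0,.186],[0,0,.173]): print(q,proj('s2.png',p+R@np.array(q)).round(1))
cv2.imwrite('pics/s2c.png',cv2.resize(c['frame'][130:280,170:370,::-1],None,fx=4,fy=4,interpolation=cv2.INTER_CUBIC))
plan(*tgt(8,[-.090,0,.032],FC),5)
E
```

```text
t 4.475 pt clamp mm [-87.1   0.3  99.3] F [-0.6  0.3 -0.3] z_tool [ 0.141  0.002 -0.99 ]
[0.011, 0, 0.173] [236.7 224.3]
[-0.011, 0, 0.173] [225.1 226. ]
[0.011, 0, 0.186] [238.6 228. ]
[0, 0, 0.173] [230.9 225.1]
[1, [-0.07, -0.0, 0.43], [-0.0, -0.0, -0.0]]
[1, [-0.07, -0.0, 0.43], [-0.0, -0.0, -0.0]]
[1, [-0.07, -0.0, 0.43], [-0.0, -0.0, -0.0]]
[1, [-0.07, -0.0, 0.43], [-0.0, -0.0, -0.0]]
[1, [-0.07, -0.0, 0.43], [-0.0, -0.0, -0.0]]
```

View pics/s2c.png

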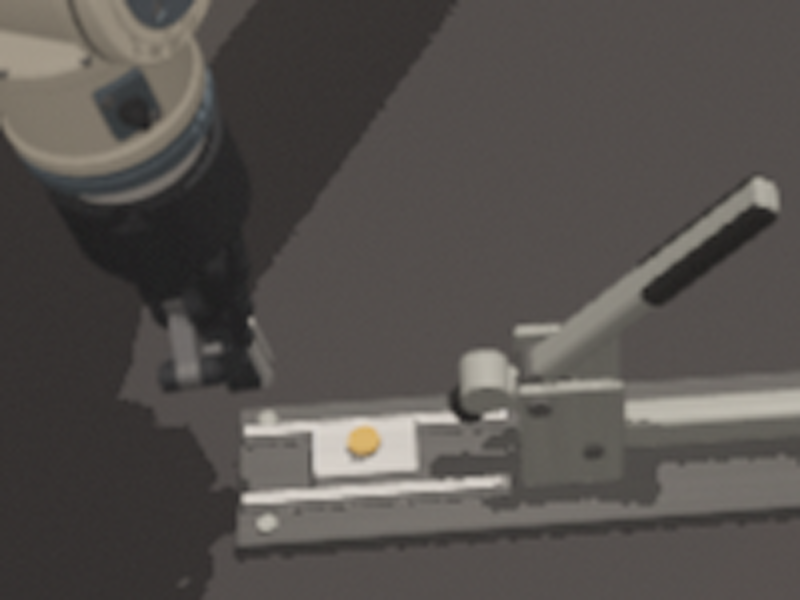

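The crop shows the closed fingertips with their front lower corner at crop (270,383), i.e. full image (237.5,225.7). That matches the 173 mm projection (236.7,224.3), so I can go down.

Call:
{"api": "jog_arm", "payload": {"targets": [[1,[-0.07,0,0.43],[0,0,0]],[1,[-0.07,0,0.43],[0,0,0]],[1,[-0.07,0,0.43],[0,0,0]],[1,[-0.07,0,0.43],[0,0,0]],[1,[-0.07,0,0.43],[0,0,0]]]}}

```text
t: 5.15
ee_pos: [0.5861, -0.1987, 0.2038]
orientation: [-179.9, -8.0, 85.6]
ft_force: [0.0, -0.2, 0.2]
opening: -0.002
finger_force: 0.0
```

Call:
{"api": "jog_arm", "payload": {"targets": [[1,[0,0,0.1],[0,0,0]],[1,[0,0,0.08],[0,0,0]],[1,[0,0,0],[0,0,0]],[1,[0.05,0,0],[0,0,0]],[1,[0.05,0,0],[0,0,0]]]}}

```text
t: 5.78
ee_pos: [0.5865, -0.1951, 0.2]
orientation: [-179.9, -8.0, 85.6]
ft_force: [0.1, -0.2, -0.3]
opening: -0.002
finger_force: 0.0
```

```bash
python3 - <<'E'
from h import *
where(FC); plan(*tgt(8,[-.034,0,.0265],FC),10)
E
```

```text
t 5.775 pt clamp mm [-84.    0.8  30.3] F [-0.2 -0.2 -0.3] z_tool [ 0.139  0.002 -0.99 ]
[1, [0.16, 0.0, 0.04], [-0.0, -0.0, 0.0]]
[1, [0.16, 0.0, 0.04], [-0.0, -0.0, 0.0]]
[1, [0.16, 0.0, 0.04], [-0.0, -0.0, 0.0]]
[1, [0.16, 0.0, 0.04], [-0.0, -0.0, 0.0]]
[1, [0.16, 0.0, 0.04], [-0.0, -0.0, 0.0]]
[1, [0.16, 0.0, 0.04], [-0.0, -0.0, 0.0]]
[1, [0.16, 0.0, 0.04], [-0.0, -0.0, 0.0]]
[1, [0.16, 0.0, 0.04], [-0.0, -0.0, 0.0]]
[1, [0.16, 0.0, 0.04], [-0.0, -0.0, 0.0]]
[1, [0.16, 0.0, 0.04], [-0.0, -0.0, 0.0]]
```

Call:
{"api": "jog_arm", "payload": {"targets": [[1,[0,0,0.14],[0,0,0]],[1,[0.15,0,0.02],[0,0,0]],[1,[0.15,0,0.02],[0,0,0]],[1,[0.15,0,0.02],[0,0,0]],[1,[0.15,0,0.02],[0,0,0]]]}}

```text
t: 6.4
ee_pos: [0.5879, -0.1761, 0.1957]
orientation: [-179.9, -8.0, 85.6]
ft_force: [-0.8, -0.7, -0.4]
opening: 0.004
finger_force: 0.3
```

```bash
python3 - <<'E'
from h import *
where(FC)
E
```

```text
t 6.4 pt clamp mm [-65.    1.1  25.9] F [-0.7  0.8 -0.4] z_tool [ 0.139  0.002 -0.99 ]
```

Call:
{"api": "jog_arm", "payload": {"targets": [[1,[0.15,0.02,0.02],[0,0,0]],[1,[0.15,0.02,0.02],[0,0,0]],[1,[0.15,0,0.02],[0,0,0]],[1,[0.15,0,0.02],[0,0,0]],[1,[0.15,0,0.02],[0,0,0]]]}}

```text
t: 7.02
ee_pos: [0.5908, -0.1537, 0.1958]
orientation: [-179.9, -8.0, 85.5]
ft_force: [0.4, -0.2, 0.2]
opening: 0.003
finger_force: 0.3
```

```bash
python3 - <<'E'
from h import *
where(FC); c=snap('top','t3.png')
cv2.imwrite('pics/t3c.png',cv2.resize(c['frame'][220:310,310:420,::-1],None,fx=6,fy=6,interpolation=cv2.INTER_CUBIC))
E
```

```text
t 7.025 pt clamp mm [-42.3  -0.   26.1] F [-0.2 -0.4  0.2] z_tool [ 0.14   0.002 -0.99 ]
```

View pics/t3c.png

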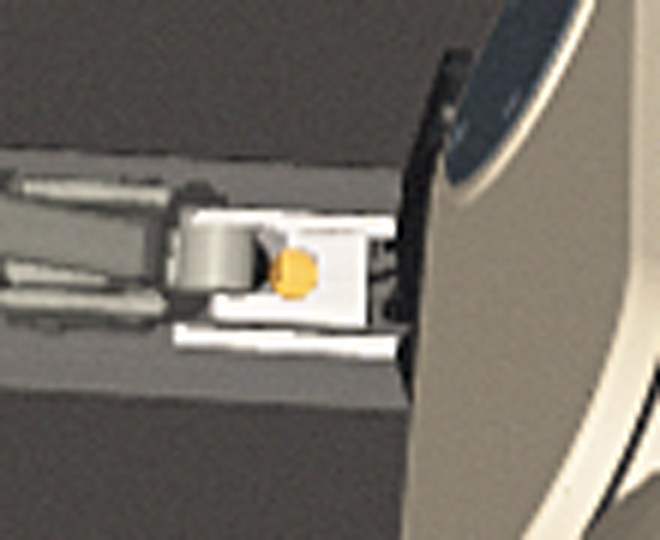

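The holder is sliding square in the channel. The stub is now at about full-image (359,265), roughly 17 mm short of home, so I'm slowing down.

Call:
{"api": "jog_arm", "payload": {"targets": [[1,[0.08,0,0.01],[0,0,0]],[1,[0.08,0,0.01],[0,0,0]],[1,[0.08,0,0.01],[0,0,0]],[1,[0.08,0,0.01],[0,0,0]],[1,[0.06,0,0.01],[0,0,0]]]}}

```text
t: 7.7
ee_pos: [0.5917, -0.1424, 0.196]
orientation: [-179.9, -8.0, 85.6]
ft_force: [-0.4, -1.3, -0.7]
opening: -0.002
finger_force: 0.4
```

Call:
{"api": "jog_arm", "payload": {"targets": [[1,[0.03,0,0],[0,0,0]],[1,[0.03,0,0],[0,0,0]],[1,[0.03,0,0],[0,0,0]],[1,[0.03,0,0],[0,0,0]],[1,[0,0,0],[0,0,0]]]}}

```text
t: 8.32
ee_pos: [0.592, -0.1389, 0.1965]
orientation: [-179.9, -8.0, 85.5]
ft_force: [-0.4, -1.2, -0.4]
opening: -0.0
finger_force: 0.1
```

```bash
python3 - <<'E'
from h import *
where(FC)
E
```

```text
t 8.325 pt clamp mm [-27.5  -0.   26.7] F [-1.2  0.3 -0.4] z_tool [ 0.14   0.002 -0.99 ]
```

Call:
{"api": "jog_arm", "payload": {"targets": [[1,[0.02,0,0.01],[0,0,0]],[1,[0.02,0,0.01],[0,0,0]],[1,[0.02,0,0],[0,0,0]],[1,[0.02,0,0],[0,0,0]],[1,[0,0,0],[0,0,0]]]}}

```text
t: 8.95
ee_pos: [0.5922, -0.1366, 0.1962]
orientation: [-179.9, -8.0, 85.6]
ft_force: [-0.3, -2.5, 0.3]
opening: -0.004
finger_force: 1.4
```

Call:
{"api": "jog_arm", "payload": {"targets": [[1,[0.02,0,0],[0,0,0]],[1,[0.02,0,0],[0,0,0]],[1,[0,0,0],[0,0,0]],[1,[0,0,0],[0,0,0]],[1,[0,0,0],[0,0,0]]]}}

```text
t: 9.57
ee_pos: [0.5922, -0.1362, 0.1964]
orientation: [-179.9, -7.9, 85.6]
ft_force: [-1.3, -7.7, 0.2]
opening: 0.0
finger_force: 4.1
```

The stop is felt at 7.7 N, with the tip at about x = -25 mm. Holder home; backing off and up.

Call:
{"api": "jog_arm", "payload": {"targets": [[1,[-0.1,0,0],[0,0,0]],[1,[-0.4,0,0],[0,0,0]],[1,[-0.6,0,-0.3],[0,0,0]],[1,[0,0,-1],[0,0,0]],[1,[0,0,-1],[0,0,0]]]}}

```text
t: 10.2
ee_pos: [0.5889, -0.179, 0.2609]
orientation: [-179.9, -8.0, 85.5]
ft_force: [0.4, 0.4, 0.6]
opening: -0.001
finger_force: 0.0
```

Call:
{"api": "jog_arm", "payload": {"targets": [[1,[0,0,-1],[0,0,0]],[1,[0,0,-1],[0,0,0]],[1,[0,0,-1],[0,0,0]],[1,[0,0,-1],[0,0,0]],[1,[0,0,-0.5],[0,0,0]]]}}

```text
t: 10.82
ee_pos: [0.5879, -0.1975, 0.3959]
orientation: [179.9, -8.0, 85.5]
ft_force: [0.3, 0.1, -0.3]
opening: 0.003
finger_force: 0.0
```

```bash
python3 - <<'E'
from h import *
where(FC); plan(*tgt(25,[.105,0,.228],FC),10)
c=snap('top','t4.png')
y,x=np.mgrid[:480,:640]; B,G,R=[c['frame'][...,i].astype(int) for i in(2,1,0)]
m=(x>330)&(x<392)&(y>250)&(y<285)&(R>180)&(B<130)
u,v=x[m].mean(),y[m].mean(); print(m.sum(),C.T@(ray('t4.png',u,v,.036)-O))
m=(x>340)&(x<392)&(y>255)&(y<278)&(R>170)
E
```

```text
t 10.825 pt clamp mm [-86.5  -1.1 226.1] F [ 0.2 -0.3 -0.3] z_tool [ 0.139 -0.001 -0.99 ]
[1, [0.47, -0.0, 0.12], [0.0, 0.21, 0.0]]
[1, [0.46, -0.0, 0.13], [0.0, 0.21, 0.0]]
[1, [0.46, -0.0, 0.15], [0.0, 0.21, 0.0]]
[1, [0.45, -0.0, 0.16], [0.0, 0.21, 0.0]]
[1, [0.45, -0.0, 0.17], [0.0, 0.21, 0.0]]
[1, [0.44, -0.0, 0.19], [0.0, 0.21, 0.0]]
[1, [0.44, -0.0, 0.2], [0.0, 0.21, 0.0]]
[1, [0.43, -0.0, 0.21], [0.0, 0.21, 0.0]]
[1, [0.42, -0.0, 0.22], [0.0, 0.21, 0.0]]
[1, [0.42, -0.0, 0.24], [0.0, 0.21, 0.0]]
0 [nan nan nan]<stdin>:6: RuntimeWarning: Mean of empty slice.
  ret = ret.dtype.type(ret / rcount)
```

Call:
{"api": "jog_arm", "payload": {"targets": [[1,[0.47,0,0.12],[0,0.21,0]],[1,[0.46,0,0.13],[0,0.21,0]],[1,[0.46,0,0.15],[0,0.21,0]],[1,[0.45,0,0.16],[0,0.21,0]],[1,[0.45,0,0.17],[0,0.21,0]]]}}

```text
t: 11.5
ee_pos: [0.5935, -0.1235, 0.3854]
orientation: [-179.9, -16.5, 85.5]
ft_force: [-0.2, -0.9, 0.0]
opening: -0.001
finger_force: 0.0
```

Call:
{"api": "jog_arm", "payload": {"targets": [[1,[0.44,0,0.19],[0,0.21,0]],[1,[0.44,0,0.2],[0,0.21,0]],[1,[0.43,0,0.21],[0,0.21,0]],[1,[0.42,0,0.22],[0,0.21,0]],[1,[0.42,0,0.24],[0,0.21,0]]]}}

```text
t: 12.12
ee_pos: [0.599, -0.0526, 0.3777]
orientation: [-179.9, -24.9, 85.5]
ft_force: [0.2, 0.2, 0.4]
opening: 0.001
finger_force: 0.0
```

```bash
cat >> h.py <<'E'
def arc(phi,r=.128,clr=0.): # front corner position on handle top at handle angle phi deg
    a=np.radians(phi); return [.035+r*np.cos(a)-(.007+clr)*np.sin(a),0,.087+r*np.sin(a)+(.007+clr)*np.cos(a)]
def arcplan(phi0,phi1,a1,n,start=None):
    # rows following the arc from the current corner; tilt goes to a1
    p,R=start or cur(); d=p+R@np.array(FC)-O; d=C.T@d; a0=np.degrees(np.arcsin((C.T@R)[0,2]))
    off=d-arc(phi0); off[1]=0 if not start else off[1]
    for i in range(n):
        q=arc(phi0+(phi1-phi0)*(i+1)/n); plan(*tgt(a0+(a1-a0)*(i+1)/n,q,FC),1,start=(p,R)); p,R=tgt(a0+(a1-a0)*(i+1)/n,q,FC)
E
python3 - <<'E'
from h import *
where(FC); c=snap('scene','s5.png')
cv2.imwrite('pics/s5c.png',cv2.resize(c['frame'][100:280,210:430,::-1],None,fx=3.3,fy=3.3,interpolation=cv2.INTER_CUBIC))
d=read_state(); print(d['joints'].round(1))
print((np.array(arc(49))*1e3).round(1)); plan(*tgt(25,arc(49,clr=.003),FC),5)
E
```

```text
t 12.125 pt clamp mm [107.   -0.  225.4] F [ 0.2 -0.2  0.4] z_tool [ 0.422  0.003 -0.907]
[-11.2  25.2  97.8  28.1  63.3 -20.9]
[113.7   0.  188.2]
[1, [-0.08, -0.0, 0.22], [-0.01, -0.0, 0.0]]
[1, [-0.08, -0.0, 0.22], [-0.01, -0.0, 0.0]]
[1, [-0.08, -0.0, 0.22], [-0.01, -0.0, 0.0]]
[1, [-0.08, -0.0, 0.22], [-0.01, -0.0, 0.0]]
[1, [-0.08, -0.0, 0.22], [-0.01, -0.0, 0.0]]
```

View pics/s5c.png

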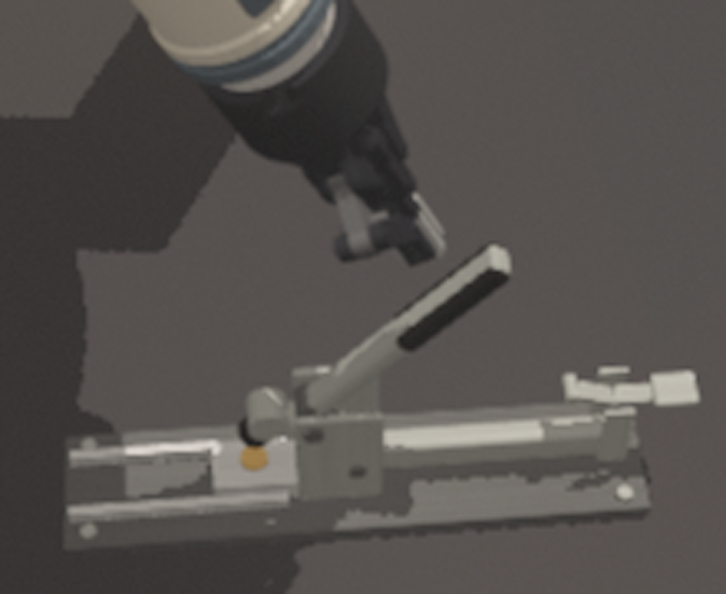

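The crop shows the holder against the cheeks, with the stub at crop (254,457), i.e. full image (287,238.5), under the jaw pad. The fingers are above the raised handle. Going down on it.

Call:
{"api": "jog_arm", "payload": {"targets": [[1,[-0.08,0,0.22],[0,0,0]],[1,[-0.08,0,0.22],[0,0,0]],[1,[-0.08,0,0.22],[0,0,0]],[1,[-0.08,0,0.22],[0,0,0]],[1,[-0.08,0,0.22],[0,0,0]]]}}

```text
t: 12.8
ee_pos: [0.5991, -0.0506, 0.3422]
orientation: [-179.9, -24.8, 85.5]
ft_force: [0.6, 0.0, -0.5]
opening: -0.003
finger_force: 0.0
```

```bash
python3 - <<'E'
from h import *
print('stub', (C.T@(ray('s5.png',287,238.5,.036)-O)).round(4))
where(FC); arcplan(50,10,4,20)
E
```

```text
stub [0.0016 0.0003 0.036 ]
t 12.8 pt clamp mm [1.086e+02 1.000e-01 1.898e+02] F [ 0.1 -0.5 -0.5] z_tool [ 0.42   0.003 -0.908]
[1, [0.27, -0.01, 0.18], [-0.02, -0.13, 0.01]]
[1, [0.17, -0.0, 0.13], [-0.0, -0.13, -0.0]]
[1, [0.17, -0.0, 0.13], [-0.0, -0.13, 0.0]]
[1, [0.17, -0.0, 0.13], [0.0, -0.13, -0.0]]
[1, [0.16, 0.0, 0.13], [0.0, -0.13, 0.0]]
[1, [0.16, -0.0, 0.13], [0.0, -0.13, 0.0]]
[1, [0.16, -0.0, 0.13], [-0.0, -0.13, -0.0]]
[1, [0.16, -0.0, 0.13], [0.0, -0.13, -0.0]]
[1, [0.15, 0.0, 0.13], [-0.0, -0.13, 0.0]]
[1, [0.15, 0.0, 0.14], [-0.0, -0.13, 0.0]]
[1, [0.15, -0.0, 0.14], [0.0, -0.13, -0.0]]
[1, [0.15, -0.0, 0.14], [0.0, -0.13, 0.0]]
[1, [0.15, 0.0, 0.14], [-0.0, -0.13, -0.0]]
[1, [0.14, -0.0, 0.14], [-0.0, -0.13, 0.0]]
[1, [0.14, -0.0, 0.14], [-0.0, -0.13, -0.0]]
[1, [0.14, 0.0, 0.14], [0.0, -0.13, -0.0]]
[1, [0.14, 0.0, 0.14], [0.0, -0.13, 0.0]]
[1, [0.13, 0.0, 0.14], [-0.0, -0.13, -0.0]]
[1, [0.13, 0.0, 0.14], [0.0, -0.13, 0.0]]
[1, [0.13, -0.0, 0.14], [-0.0, -0.13, -0.0]]
```

Call:
{"api": "jog_arm", "payload": {"targets": [[1,[0.25,0,0.18],[0,-0.13,0]],[1,[0.17,0,0.13],[0,-0.13,0]],[1,[0.17,0,0.13],[0,-0.13,0]],[1,[0.17,0,0.13],[0,-0.13,0]],[1,[0.16,0,0.13],[0,-0.13,0]]]}}

```text
t: 13.42
ee_pos: [0.6018, -0.0165, 0.3342]
orientation: [-179.9, -19.6, 85.5]
ft_force: [-0.4, 0.4, 0.6]
opening: -0.0
finger_force: 0.1
```

```bash
python3 - <<'E'
from h import *
where(FC);print(arc(40))
E
```

```text
t 13.425 pt clamp mm [1.285e+02 1.000e-01 1.749e+02] F [0.4 0.5 0.6] z_tool [ 0.335  0.002 -0.942]
[np.float64(0.1285541754514234), 0, np.float64(0.17463912514170987)]
```

```bash
python3 - <<'E'
from h import *
c=snap('scene','s6.png'); where(FC)
cv2.imwrite('pics/s6c.png',cv2.resize(c['frame'][130:260,260:430,::-1],None,fx=4,fy=4,interpolation=cv2.INTER_CUBIC))
for ph in (49,45,40): print(ph,(proj('s6.png',O+C@np.array(arc(ph,r=.16)))-[260,130])*4)
E
```

```text
t 13.475 pt clamp mm [129.    0.3 174.6] F [ 1.2  0.6 -1. ] z_tool [ 0.334  0.003 -0.942]
49 [400.79457458 191.38881973]
45 [419.48738229 200.78963181]
40 [440.61548545 213.61632567]
```

View pics/s6c.png

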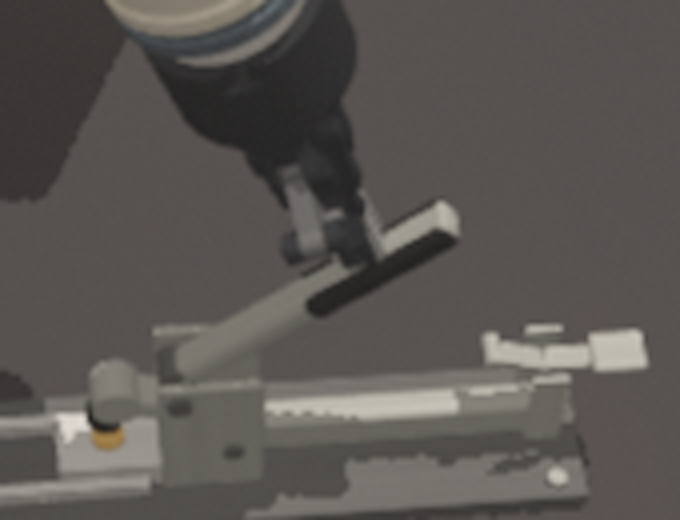

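The fingertips sit on the handle. Its end is at crop (441,205), so it has come down to about 40° and is following lightly. Carrying on along the arc.

Call:
{"api": "jog_arm", "payload": {"targets": [[1,[0.16,0,0.13],[0,-0.13,0]],[1,[0.16,0,0.13],[0,-0.13,0]],[1,[0.16,0,0.13],[0,-0.13,0]],[1,[0.15,0,0.13],[0,-0.13,0]],[1,[0.15,0,0.14],[0,-0.13,0]]]}}

```text
t: 14.1
ee_pos: [0.604, 0.0115, 0.3224]
orientation: [-179.9, -14.4, 85.5]
ft_force: [-0.4, -1.0, 4.3]
opening: -0.001
finger_force: 2.0
```

Call:
{"api": "jog_arm", "payload": {"targets": [[1,[0.15,0,0.14],[0,-0.13,0]],[1,[0.15,0,0.14],[0,-0.13,0]],[1,[0.15,0,0.14],[0,-0.13,0]],[1,[0.14,0,0.14],[0,-0.13,0]],[1,[0.14,0,0.14],[0,-0.13,0]]]}}

```text
t: 14.72
ee_pos: [0.6064, 0.0372, 0.3075]
orientation: [180.0, -9.2, 85.6]
ft_force: [-1.9, -2.0, 8.8]
opening: 0.002
finger_force: 4.7
```

```bash
python3 - <<'E'
from h import *
where(FC);print(arc(20)); arcplan(20,5,2,10)
E
```

```text
t 14.725 pt clamp mm [152.5  -0.6 138.4] F [-2.2  1.8  8.8] z_tool [ 0.159  0.    -0.987]
[np.float64(0.1528865144573166), 0, np.float64(0.13735642669118694)]
[1, [0.1, -0.02, 0.14], [-0.0, -0.09, 0.02]]
[1, [0.1, -0.0, 0.11], [-0.0, -0.09, -0.0]]
[1, [0.09, 0.0, 0.11], [0.0, -0.09, 0.0]]
[1, [0.09, 0.0, 0.11], [0.0, -0.09, 0.0]]
[1, [0.09, 0.0, 0.11], [-0.0, -0.09, -0.0]]
[1, [0.09, -0.0, 0.11], [0.0, -0.09, -0.0]]
[1, [0.09, 0.0, 0.11], [-0.0, -0.09, 0.0]]
[1, [0.09, 0.0, 0.11], [0.0, -0.09, -0.0]]
[1, [0.09, -0.0, 0.11], [-0.0, -0.09, -0.0]]
[1, [0.08, -0.0, 0.11], [-0.0, -0.09, 0.0]]
```

Call:
{"api": "jog_arm", "payload": {"targets": [[1,[0.1,0,0.12],[0,-0.09,0]],[1,[0.1,0,0.11],[0,-0.09,0]],[1,[0.09,0,0.11],[0,-0.09,0]],[1,[0.09,0,0.11],[0,-0.09,0]],[1,[0.09,0,0.11],[0,-0.09,0]]]}}

```text
t: 15.35
ee_pos: [0.6077, 0.0536, 0.293]
orientation: [180.0, -5.6, 85.6]
ft_force: [-1.2, 0.8, 8.6]
opening: 0.001
finger_force: 4.3
```

Call:
{"api": "jog_arm", "payload": {"targets": [[1,[0.09,0,0.11],[0,-0.09,0]],[1,[0.09,0,0.11],[0,-0.09,0]],[1,[0.05,0,0.06],[0,-0.05,0]],[1,[0,0,0],[0,0,0]],[1,[0,0,0],[0,0,0]]]}}

```text
t: 15.98
ee_pos: [0.6079, 0.0611, 0.2845]
orientation: [-180.0, -3.8, 85.6]
ft_force: [-0.7, 2.9, 4.6]
opening: -0.004
finger_force: 2.4
```

```bash
python3 - <<'E'
from h import *
where(FC);print(arc(8)); arcplan(8,0,0,10)
E
```

```text
t 15.975 pt clamp mm [ 1.605e+02 -1.000e-01  1.126e+02] F [2.8 0.9 4.6] z_tool [ 0.067  0.001 -0.998]
[np.float64(0.16078010109220056), 0, np.float64(0.11174603340407936)]
[1, [0.05, -0.01, 0.09], [-0.01, -0.05, 0.02]]
[1, [0.05, 0.0, 0.06], [0.0, -0.05, -0.0]]
[1, [0.04, -0.0, 0.06], [-0.0, -0.05, 0.0]]
[1, [0.04, 0.0, 0.06], [0.0, -0.05, 0.0]]
[1, [0.04, -0.0, 0.06], [0.0, -0.05, -0.0]]
[1, [0.04, 0.0, 0.06], [-0.0, -0.05, -0.0]]
[1, [0.04, 0.0, 0.06], [0.0, -0.05, -0.0]]
[1, [0.04, -0.0, 0.06], [-0.0, -0.05, 0.0]]
[1, [0.04, 0.0, 0.06], [0.0, -0.05, 0.0]]
[1, [0.04, -0.0, 0.06], [-0.0, -0.05, -0.0]]
```

Call:
{"api": "jog_arm", "payload": {"targets": [[1,[0.04,0,0.06],[0,-0.05,0]],[1,[0.04,0,0.06],[0,-0.05,0]],[1,[0.04,0,0.06],[0,-0.05,0]],[1,[0,0,0],[0,0,0]],[1,[0,0,0],[0,0,0]]]}}

```text
t: 16.6
ee_pos: [0.6079, 0.0645, 0.2787]
orientation: [-179.9, -2.6, 85.6]
ft_force: [1.0, -0.1, 1.0]
opening: 0.004
finger_force: 0.7
```

```bash
python3 - <<'E'
from h import *
where(FC)
E
```

```text
t 16.6 pt clamp mm [160.2   0.5 106.3] F [ 0. -1.  1.] z_tool [ 0.045  0.002 -0.999]
```

Call:
{"api": "jog_arm", "payload": {"targets": [[1,[0.02,0,0.05],[0,-0.05,0]],[1,[0.02,0,0.05],[0,-0.05,0]],[1,[0.02,0,0.05],[0,-0.05,0]],[1,[0,0,0],[0,0,0]],[1,[0,0,0],[0,0,0]]]}}

```text
t: 17.23
ee_pos: [0.6081, 0.0666, 0.2744]
orientation: [-179.9, -1.4, 85.6]
ft_force: [0.4, -0.3, 0.2]
opening: -0.007
finger_force: 0.0
```

Call:
{"api": "jog_arm", "payload": {"targets": [[1,[0,0,0.05],[0,-0.05,0]],[1,[0,0,0.05],[0,-0.05,0]],[1,[0,0,0],[0,0,0]],[1,[0,0,0],[0,0,0]],[1,[0,0,0],[0,0,0]]]}}

```text
t: 17.85
ee_pos: [0.6081, 0.0666, 0.2715]
orientation: [-179.9, -0.6, 85.6]
ft_force: [0.3, 0.6, 0.5]
opening: -0.002
finger_force: 0.0
```

```bash
python3 - <<'E'
from h import *
where(FC)
E
```

```text
t 17.85 pt clamp mm [156.4   0.3  98.6] F [ 0.6 -0.2  0.5] z_tool [ 0.01   0.002 -1.   ]
```

Call:
{"api": "jog_arm", "payload": {"targets": [[1,[0,0,0.05],[0,0,0]],[1,[0,0,0.05],[0,0,0]],[1,[0,0,0],[0,0,0]],[1,[0,0,0],[0,0,0]],[1,[0,0,0],[0,0,0]]]}}

```text
t: 18.48
ee_pos: [0.6083, 0.0666, 0.2689]
orientation: [-180.0, -0.6, 85.6]
ft_force: [-1.2, -0.7, 5.0]
opening: 0.002
finger_force: 2.7
```

Call:
{"api": "jog_arm", "payload": {"targets": [[1,[0,0,0.05],[0,0,0]],[1,[0,0,0.05],[0,0,0]],[1,[0,0,0],[0,0,0]],[1,[0,0,0],[0,0,0]],[1,[0,0,0],[0,0,0]]]}}

```text
t: 19.1
ee_pos: [0.6092, 0.0666, 0.2686]
orientation: [179.8, -0.6, 85.6]
ft_force: [-4.7, -1.9, 23.6]
opening: -0.003
finger_force: 11.9
```

The firm stop is felt at tip z of about 96 mm. Hand off.

Call:
{"api": "jog_arm", "payload": {"targets": [[1,[0,0,-0.15],[0,0,0]],[1,[0,0,-0.6],[0,0,0]],[1,[0,0,-1],[0,0,0]],[1,[0,0,-1],[0,0,0]],[1,[0,0,0],[0,0,0]]]}}

```text
t: 19.73
ee_pos: [0.609, 0.066, 0.3509]
orientation: [179.8, -0.6, 85.6]
ft_force: [0.6, 0.0, 0.3]
opening: 0.003
finger_force: 0.0
```

```bash
python3 - <<'E'
from h import *
where(FC); c=snap('scene','s7.png')
cv2.imwrite('pics/s7c.png',cv2.resize(c['frame'][130:280,220:430,::-1],None,fx=3.8,fy=3.8,interpolation=cv2.INTER_CUBIC))
plan(*tgt(0,[.252,0,.15],[0,0,.173]),5)
for X in([.248,0,.08],[.25,0,.09],[.25,0,.1],[.195,0,.094]): print(X,((proj('s7.png',O+C@np.array(X))-[220,130])*3.8).round())
E
```

```text
t 19.725 pt clamp mm [155.9  -1.4 178.1] F [ 0.1 -0.6  0.3] z_tool [ 0.011 -0.003 -1.   ]
[1, [0.73, 0.0, 0.18], [0.0, -0.02, 0.0]]
[1, [0.73, -0.0, 0.18], [0.0, -0.02, 0.0]]
[1, [0.73, -0.0, 0.18], [0.0, -0.02, 0.0]]
[1, [0.73, -0.0, 0.18], [0.0, -0.02, 0.0]]
[1, [0.73, -0.0, 0.18], [0.0, -0.02, 0.0]]
[0.248, 0, 0.08] [739. 332.]
[0.25, 0, 0.09] [746. 321.]
[0.25, 0, 0.1] [749. 309.]
[0.195, 0, 0.094] [638. 324.]
```

View pics/s7c.png

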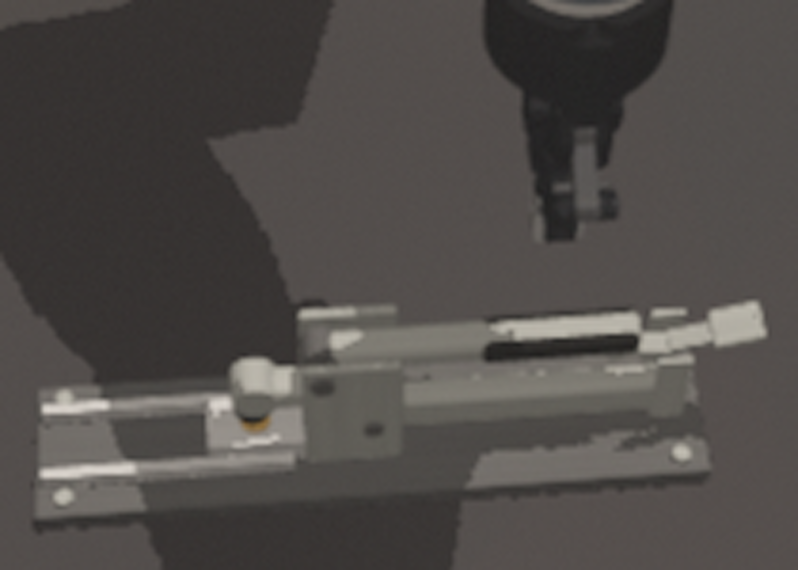

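The handle is level and locked. The release pad is raised, with its centre at crop (738,322), which puts it near z = 88 mm. Moving over it.

Call:
{"api": "jog_arm", "payload": {"targets": [[1,[0.73,0,0.18],[0,-0.02,0]],[1,[0.73,0,0.18],[0,-0.02,0]],[1,[0.73,0,0.18],[0,-0.02,0]],[1,[0.73,0,0.18],[0,-0.02,0]],[1,[0.73,0,0.18],[0,-0.02,0]]]}}

```text
t: 20.4
ee_pos: [0.6166, 0.1768, 0.3208]
orientation: [-179.9, 0.2, 85.6]
ft_force: [0.9, -0.5, 0.5]
opening: 0.0
finger_force: 0.0
```

Call:
{"api": "jog_arm", "payload": {"targets": [[1,[0,0,0.5],[0,0,0]],[1,[0,0,0.5],[0,0,0]],[1,[0,0,0.4],[0,0,0]],[1,[0,0,0],[0,0,0]],[1,[0,0,0],[0,0,0]]]}}

```text
t: 21.02
ee_pos: [0.6168, 0.1746, 0.2796]
orientation: [-179.9, 0.2, 85.5]
ft_force: [0.3, -1.1, -0.4]
opening: -0.002
finger_force: 0.0
```

```bash
python3 - <<'E'
from h import *
where([0,0,.173])
E
```

```text
t 21.025 pt clamp mm [251.3   0.3 106.7] F [-1.  -0.3 -0.4] z_tool [-0.004  0.001 -1.   ]
```

Call:
{"api": "jog_arm", "payload": {"targets": [[1,[0,0,0.06],[0,0,0]],[1,[0,0,0.06],[0,0,0]],[1,[0,0,0.06],[0,0,0]],[1,[0,0,0.06],[0,0,0]],[1,[0,0,0.06],[0,0,0]]]}}

```text
t: 21.65
ee_pos: [0.6165, 0.175, 0.2703]
orientation: [-179.9, 0.2, 85.6]
ft_force: [0.8, 0.2, 1.0]
opening: -0.005
finger_force: 0.0
```

Call:
{"api": "jog_arm", "payload": {"targets": [[1,[0,0,0.06],[0,0,0]],[1,[0,0,0.06],[0,0,0]],[1,[0,0,0.06],[0,0,0]],[1,[0,0,0.06],[0,0,0]],[1,[0,0,0.06],[0,0,0]]]}}

```text
t: 22.28
ee_pos: [0.6167, 0.1752, 0.2617]
orientation: [-179.9, 0.2, 85.6]
ft_force: [-0.4, 1.5, 2.6]
opening: -0.002
finger_force: 1.3
```

Call:
{"api": "jog_arm", "payload": {"targets": [[1,[0,0,0.06],[0,0,0]],[1,[0,0,0.06],[0,0,0]],[1,[0,0,0.06],[0,0,0]],[1,[0,0,0],[0,0,0]],[1,[0,0,0],[0,0,0]]]}}

```text
t: 22.9
ee_pos: [0.6163, 0.1747, 0.2558]
orientation: [-179.9, 0.2, 85.6]
ft_force: [0.2, 0.2, 0.6]
opening: 0.003
finger_force: 0.2
```

```bash
python3 - <<'E'
from h import *
where([0,0,.173])
E
```

```text
t 22.9 pt clamp mm [251.3   0.9  82.8] F [ 0.3 -0.2  0.6] z_tool [-0.004  0.002 -1.   ]
```

```bash
python3 - <<'E'
from h import *
c=snap('scene','s8.png')
cv2.imwrite('pics/s8c.png',cv2.resize(c['frame'][130:280,220:430,::-1],None,fx=3.8,fy=3.8,interpolation=cv2.INTER_CUBIC))
E
```

```text
(no output)
```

View pics/s8c.png

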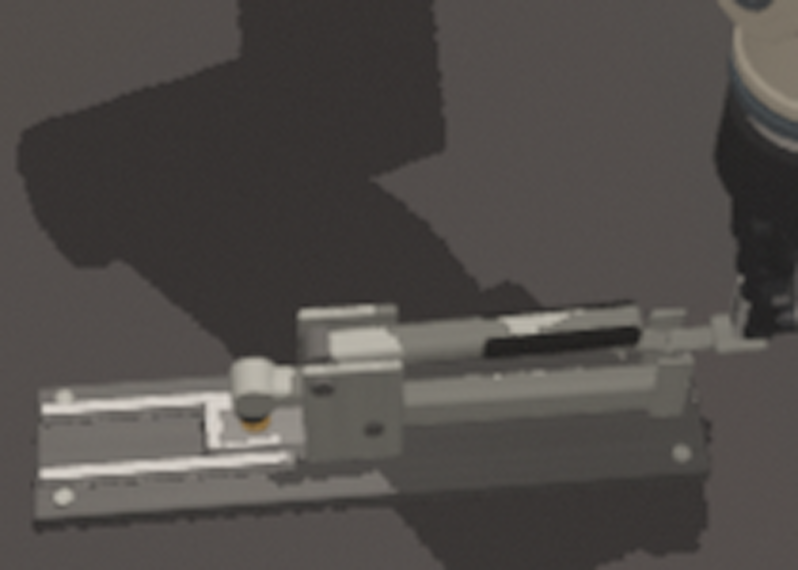

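The handle has lifted a little but is still down, with its end at crop (637,305) against 313 before. Pressing on.

Call:
{"api": "jog_arm", "payload": {"targets": [[1,[0,0,0.06],[0,0,0]],[1,[0,0,0.06],[0,0,0]],[1,[0,0,0.06],[0,0,0]],[1,[0,0,0],[0,0,0]],[1,[0,0,0],[0,0,0]]]}}

```text
t: 23.58
ee_pos: [0.6164, 0.1748, 0.2506]
orientation: [-179.9, 0.2, 85.6]
ft_force: [0.1, 0.5, 0.1]
opening: 0.001
finger_force: 0.1
```

Call:
{"api": "jog_arm", "payload": {"targets": [[1,[0,0,0.05],[0,0,0]],[1,[0,0,0.05],[0,0,0]],[1,[0,0,0],[0,0,0]],[1,[0,0,0],[0,0,0]],[1,[0,0,0],[0,0,0]]]}}

```text
t: 24.2
ee_pos: [0.6164, 0.1749, 0.2477]
orientation: [-179.9, 0.2, 85.6]
ft_force: [-1.2, -1.0, 0.7]
opening: 0.002
finger_force: 0.1
```

```bash
python3 - <<'E'
from h import *
where([0,0,.173]); c=snap('scene','s9.png')
a=cv2.imread('pics/s8.png').astype(int); b=cv2.imread('pics/s9.png').astype(int)
d=abs(a-b).max(2)>40; y,x=np.where(d); k,l,s,ce=cv2.connectedComponentsWithStats(d.astype(np.uint8)); print([(r.tolist()) for r in s[1:] if r[4]>15])
for ph in (49,40,5): print(ph,proj('s9.png',O+C@np.array(arc(ph,r=.16))))
E
```

```text
t 24.2 pt clamp mm [251.5   0.7  74.7] F [-1.1  1.1  0.7] z_tool [-0.004  0.002 -1.   ]
[[398, 0, 34, 120, 235], [404, 0, 35, 127, 305], [414, 0, 39, 12, 176], [414, 0, 81, 99, 699], [475, 0, 26, 103, 258], [481, 0, 25, 101, 264], [403, 87, 23, 32, 118], [402, 111, 21, 26, 69], [413, 147, 47, 20, 181], [418, 165, 27, 10, 87], [340, 182, 24, 18, 142], [312, 191, 30, 19, 180], [307, 212, 75, 13, 487], [306, 214, 9, 3, 16], [278, 217, 22, 25, 311], [373, 216, 16, 5, 63], [415, 219, 8, 3, 17], [344, 228, 27, 7, 91]]
49 [360.19864364 177.84720493]
40 [370.15387136 183.40408142]
5 [388.12143305 210.9356919 ]
```

The change region now reaches (340–364, 182–200), where the open handle belongs, so the pliers have sprung open. Lifting away and checking.

Call:
{"api": "jog_arm", "payload": {"targets": [[1,[0,0,-0.3],[0,0,0]],[1,[0.3,0,-1],[0,0,0]],[1,[0.5,0,-1],[0,0,0]],[1,[0.5,0,-1],[0,0,0]],[1,[0.5,0,0],[0,0,0]]]}}

```text
t: 24.88
ee_pos: [0.6217, 0.2299, 0.35]
orientation: [179.8, 0.1, 85.6]
ft_force: [-0.2, 0.0, -0.5]
opening: -0.001
finger_force: 0.0
```

```bash
python3 - <<'E'
from h import *
where(FC); c=snap('scene','s10.png')
cv2.imwrite('pics/s10c.png',cv2.resize(c['frame'][130:280,220:430,::-1],None,fx=3.8,fy=3.8,interpolation=cv2.INTER_CUBIC))
for X in([0,0,.033],[0,0,.036],[-.025,.015,.03],[-.025,-.015,.03],arc(49,.16)): print(X,((proj('s10.png',O+C@np.array(X))-[220,130])*3.8).round())
E
```

```text
t 24.875 pt clamp mm [318.2  -1.1 177. ] F [ 0.   0.2 -0.5] z_tool [-0.001 -0.004 -1.   ]
[0, 0, 0.033] [252. 416.]
[0, 0, 0.036] [251. 413.]
[-0.025, 0.015, 0.03] [203. 398.]
[-0.025, -0.015, 0.03] [205. 447.]
[np.float64(0.13468647757692176), 0, np.float64(0.21234594603857707)] [533. 182.]
```

View pics/s10c.png

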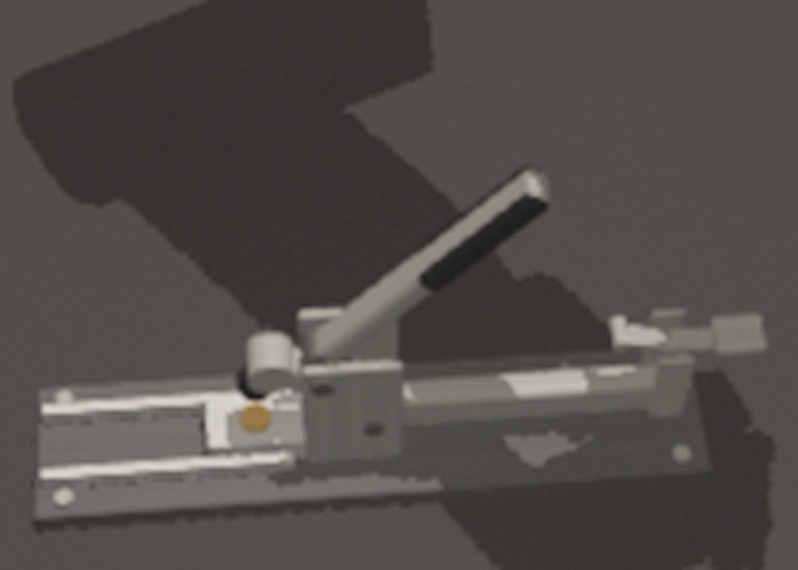

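The handle is fully up, with its end at (533,180). The holder is still at the stop, its corners at (204,400) and (205,448) as predicted. The stub at (256,418) lies flush, and the gripper is clear. Handing in.

```bash
python3 -c "
from cell import manip; print(manip.sign_off())"
```

```text
the job is handed in; nothing more can be done
None
```

I handed the job in at about 25 s: the holder is at the stop and the stub looks fully home. The pliers locked, then sprang open on release, and the arm is clear, but sign-off returned no verdict.

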